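# Mix the sample and hold the bottle in the reader's corner

## Robot

A 6-joint arm with a two-finger parallel gripper is mounted at the origin on the work surface. World frame = base frame: x ahead of the robot, y to its left, z up, the work surface at z = 0. Lengths are in mm, angles in rad, forces in N, time in s.
With the tool pointing down it reaches from about 300 to 775 mm from the base axis. Payload 14.6 kg.
Tool frame: the origin (TCP) lies on the front face of the gripper's body, between the roots of the fingers; the fingertips stand 97 mm ahead of it and the grasp point (between the pads) lies 78 mm ahead of it; z points along the fingers, y is the line along which they close (so a half turn about z gives the same grasp; the last joint's range is limited). The gripper opens to 94 mm and grips with 3 to 60 N. Pads are 16 mm wide; open, the fingers measure 119 mm over their backs; the gripper's body (75 mm by 177 mm) begins 78 mm behind the grasp point.
Start: joints at [-1.263, 0.3, 1.521, -0, 1.321, -0.067], TCP at [201.34, -511.813, 302.646] pointing down, gripper open.
Joint ranges: [-3.03, 3.03], [-0.79, 2.21], [0.23, 2.52], [-1.04, 4.18], [0, 3.07], [-2.55, 2.55]. Speed limits (rad/s): [2.22, 2.22, 2.57, 3.14, 3.14, 3.14].

## Interface

Orientations are given as [roll, pitch, yaw] about the fixed x, y, z axes, in that order (R = Rz(yaw) Ry(pitch) Rx(roll)).
In Python, from cell import * gives the robot as it stands.
- The arm moves only by the tool carry_out, never from a script. Its arguments are lists of equal length, an entry for each row: "slide": the shift along the world's x, y, z scaled (see below), a list of three; "dr": the turn, a rotation vector about the world's x, y, z scaled (see below), a list of three; "gripper": the opening in per cent of the stroke, from 0 (shut) to 100 (fully open). A call has 1 to 10 rows; each row is the pose to reach, as a shift and turn from the pose commanded when the call began, turning the shorter way round; what a row does not reach only later rows make up. The controller multiplies each number of a shift by 0.25 m and each number of a turn by 360 degrees. A row lasts 1/12 s, in which the tool goes at most 41.7 mm and 7.16 degrees, less where a joint would pass 70% of its speed; a pose out of reach is approached as far as the arm can. A call with a number of a shift or a turn outside -1 to 1 is refused whole. A call with a gripper value outside its range is refused whole. The fingers move at their own pace and stop on an object; "newtons" is the grip in N (left out, the last holds). Time passes only in rows, so rows that repeat a pose let the fingers close. It gives the time, the measured TCP pose, the force, the opening and the grip force at its end, in the units of the state.
- read_state(): the state, without advancing time (a new reading comes with each control period).
- camera(name): name is "side" or "top"; returns the picture (480x640x3 uint8, red, green, blue); there is no depth.
- camera_model(name): a dict with "vfov" (degrees; the focal length in pixels is half the picture's height over the tangent of half this angle, whatever the lens; pixels are square), "cx", "cy" (the principal point, pixels), "k1" (the pictures are not rectified: a ray, as slopes to the right and down, at radius r is drawn at 1 + k1 r^2 times it, then the intrinsics apply), "R" (3x3) and "t" (3): a world point X has camera coordinates R X + t. Camera axes: x right, y down, z forward; pixel columns grow to the right and rows downward; lengths in mm; the calibration is good to about 2 mm. A picture is of the moment at which its call begins. camera_model takes no time and is no camera call.
- sign_off(): hands the job in; it is judged then, once.
The state is a dict: "clock": time; "joints": joint angles; "qd": joint speeds; "effort": joint torques, N m; "eef_pos": TCP position; "eef_rot": TCP orientation; "wrist_force": force on the tool from outside, world axes, zero at the start; "moment": the same for the moment, N m; "finger_gap": finger opening in mm; "finger_force": force on a finger pad.
Only numpy, scipy, OpenCV 4.12 (cv2) and the standard library are available. Lean on these libraries where they do the work, as an engineer would, in place of code of your own. Each camera call takes 0.05 s, during which the arm holds its last target. There are 200 camera calls.

## Task

Mix the settled water sample: lift the closed square bottle and turn it over in the air so that its cap points well downward (far past lying level). Then bring it back upright, stand it on the optical reader's plate and press it, snugly but not hard, into the corner so that its flat sides bear on both low steel fences at once. Finish while still gripping the bottle and pressing it there for the reading: do not let go, and do not push the other things on the bench about or knock them over.

Things in the scene. Friction and masses are not known exactly. Their poses are not given: they have to be found in the camera images.
- bottle_mid (a point): closed square white plastic bottle with a round orange cap, the only square one, standing on the bench. Body 42 x 42 mm, flat upright sides from base to 70 mm up; sloping shoulder to 78 mm; cap 32 mm diameter from 78 to 98 mm. 0.11 to 0.22 kg, rigid. The point is on its axis 49 mm above its base; z points from base to cap, x and y are square to the flat sides
- reader: optical reader fixed to the bench: white plate 8 mm thick, x -105 to +110 mm, y -85 to +30 mm, with two low dark steel fences meeting at a right angle and a grey display box (45 mm over the plate, x +60 to +110 mm). Origin: inner corner of the fences, at bench level, z up. The corner opens to -x and -y. Seated, the bottle's axis is at x = -21, y = -21 mm
- corner (a point): the inner corner where both fence faces meet, at the plate's top surface (8 mm above the bench); same axes as the reader
- fence_far: the far fence: steel bar along the reader's y, rigid and fixed, its inner face at the reader's x = 0 looks to -x, 12 mm thick, from y = -85 to +12 mm, rising 18 mm above the plate (26 mm above the bench). Smooth and fairly slippery. Same origin and axes as the reader
- fence_side: the side fence: steel bar along the reader's x, rigid and fixed, its inner face at the reader's y = 0 looks to -y, 12 mm thick, from x = -95 to 0 mm, rising 18 mm above the plate. Smooth and fairly slippery. Same origin and axes as the reader
- round_bottle: bystander: closed squat round white plastic bottle, 46 mm diameter, 72 mm high with its orange cap; origin under its centre
- jar: bystander: low round white plastic jar, 50 mm diameter, 44 mm high, orange lid; origin under its centre
- wash_bottle: bystander: tall round white wash bottle with a bent spout, 64 mm diameter, 195 mm high; origin under its centre
- tube_rack: bystander: white open rack, 60 x 140 x 45 mm, with four orange-capped tubes standing up to 94 mm; origin under its centre
- timer: bystander: flat grey timer, 60 x 75 x 20 mm; origin under its centre
- marker: bystander: marker pen lying on the bench, 130 mm long, 18 mm thick; origin under its middle
Mind the look-alikes: they are no part of the job. Leave any pink or red look-alike of the part that bears bottle_mid alone.

How it is judged (in metres and radians):
On the way:
1. the bottle, gripped and clear of everything, is turned over with its cap well below level (axis more than 115 degrees from upright) (angle between bottle_mid's own z axis and vertical above 2 rad and height (world z) of bottle_mid above 0.08 m and contact force between the fingers and bottle above 1 N), for 0.2 s.
At the end, for the whole second after the job is handed in: for the whole last second the bottle stands upright (within 0.1 rad) and still on the reader's plate (base no more than 5 mm above it), square to the fences within 0.08 rad, its axis within 5 mm of the seated place, pressing on each of the two fences with more than 1 N, with the fingers still on it (angle between bottle_mid's own z axis and vertical below 0.1 rad and z of bottle_mid in the frame of corner below 0.054 m and x of bottle_mid in the frame of corner between -0.026 and 0 m and y of bottle_mid in the frame of corner between -0.026 and 0 m and (angle between the x axis of bottle_mid and the x axis of reader, either way round below 0.08 rad or angle between the x axis of bottle_mid and the y axis of reader, either way round below 0.08 rad) and contact force between bottle and fence_far above 1 N and contact force between bottle and fence_side above 1 N and contact force between the fingers and bottle above 1 N and linear speed of bottle below 0.02 m/s); the arm keeps its last pose, push and grip.
It fails at once if a bystander is pushed more than 40 mm or knocked over (distance of any of round_bottle, jar, wash_bottle, tube_rack, timer, marker from where it was at the start of the episode above 0.04 m or angle between any of round_bottle, jar, wash_bottle, tube_rack, timer's own z axis and vertical above 0.5 rad).
It fails at once if the bottle is jammed against a fence with more than 60 N (contact force between bottle and fence_far above 60 N or contact force between bottle and fence_side above 60 N).
It also fails if it takes over 72 s, if anything falls off the work surface, if the arm or the gripper's body presses on something with over 40 N, if the wrist force passes 120 N, or if a joint passes its speed limit or range.

## Working session

There is one attempt and no reset: what is moved stays moved. The work goes in short steps, Python scripts to look and compute and a tool call to move; the robot and the scene stay as the last step left them, time stands still between calls to the robot, and variables do not carry over. Pictures are saved under pics/ and viewed, at most 10 in all, crops included, and the job is handed in when it is done.

Besides the shell and the picture viewer there is one more tool, called in YAML: its name, and indented under it one key for each argument. carry_out: Moves the arm, as the interface text tells. Its arguments: {"type":"object","properties":{"slide":{"type":"array","items":{"type":"array","items":{"type":"number","minimum":-1,"maximum":1}}},"dr":{"type":"array","items":{"type":"array","items":{"type":"number","minimum":-1,"maximum":1}}},"gripper":{"type":"array","items":{"type":"number"}},"newtons":{"type":"number"}},"required":["slide","dr","gripper"]}

```bash
mkdir -p pics; cat > h.py <<'E'
import numpy as np, cv2
from cell import *
def K(n):
    m=camera_model(n); f=240/np.tan(np.radians(m["vfov"])/2)
    return m,f
def ray(n,u,v):
    m,f=K(n); d=np.array([(u-m["cx"])/f,(v-m["cy"])/f]); s=d.copy()
    for _ in range(30): s=d/(1+m["k1"]*(s@s))
    R=np.array(m["R"]); return -R.T@np.array(m["t"]), R.T@np.array([s[0],s[1],1.])
def onz(n,u,v,z):
    o,d=ray(n,u,v); return o+d*(z-o[2])/d[2]
def proj(n,X):
    m,f=K(n); c=np.array(m["R"])@np.array(X,float)+np.array(m["t"]); s=c[:2]/c[2]; s=s*(1+m["k1"]*(s@s))
    return s*f+[m["cx"],m["cy"]]
def snap(n,name):
    im=camera(n); cv2.imwrite(f"pics/{name}.png",im[:,:,::-1]); return im
E
python3 - <<'E'
from h import *
for n in("top","side"):
    snap(n,n+"0"); print(camera_model(n))
print(read_state())
E
```

```text
{'vfov': 55.5941950698658, 'cx': 328.1734100785121, 'cy': 244.57957155576366, 'k1': -0.009301451219145277, 'R': array([[ 0.01449725, -0.99935824,  0.03275584],
       [-0.99254089, -0.01834874, -0.1205235 ],
       [ 0.12104718, -0.03076425, -0.99216992]]), 't': array([  9.96366451, 570.97734205, 986.9216784 ])}
{'vfov': 52.20546692330462, 'cx': 315.3539858352343, 'cy': 247.21118365813862, 'k1': -0.08830416460444449, 'R': array([[-0.96819723, -0.24987232, -0.01256763],
       [-0.1322404 ,  0.55375014, -0.82211511],
       [ 0.21238314, -0.79430763, -0.56918257]]), 't': array([ 552.58135868,  126.79668457, 1146.41697278])}
{'clock': 0.1, 'joints': array([-1.26262337e+00,  3.00361023e-01,  1.52151536e+00, -2.83292147e-06,
        1.32070136e+00, -6.66107099e-02]), 'qd': array([ 0.00062181, -0.00161279, -0.0014621 ,  0.00180169,  0.00057415,
        0.00125691]), 'effort': array([ 2.85563998e-03, -5.32645154e+01, -3.53281081e+01,  7.09931902e-02,
        2.35131785e-02, -6.00060844e-05]), 'eef_pos': array([ 201.28837824, -511.6937946 ,  302.17446752]), 'eef_rot': array([-3.14060957e+00, -6.28310071e-05,  3.74784334e-01]), 'wrist_force': array([-0.60042414,  0.29241918, -0.75701537]), 'moment': array([ 0.02738588,  0.00879988, -0.02673113]), 'finger_force': 0.0, 'finger_gap': 94.27089663864251}
```

View pics/top0.png

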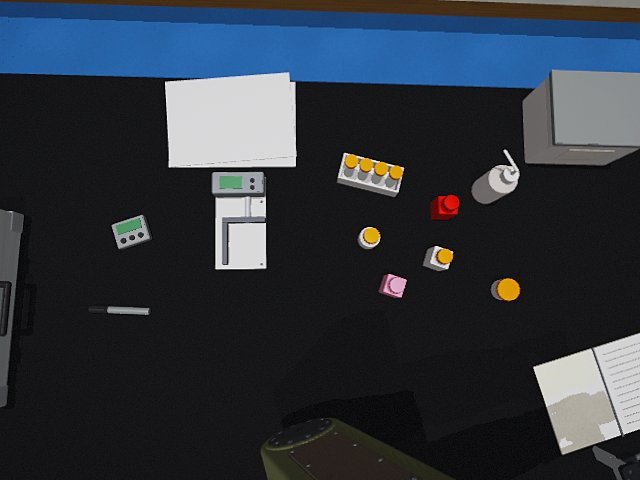

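View pics/side0.png

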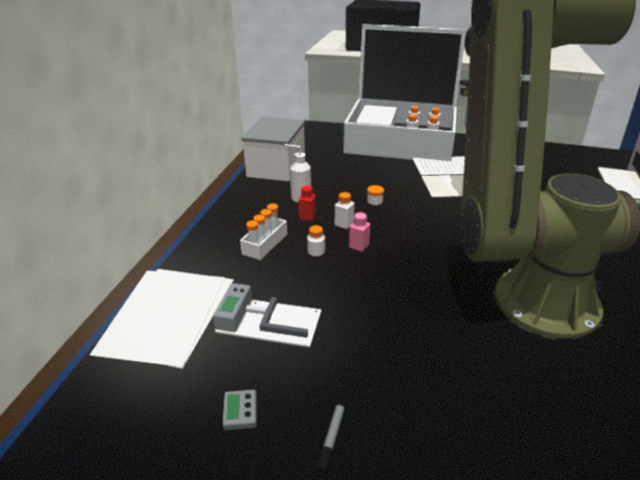

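Side by side in the top view: the square white bottle with orange cap at (439,258), round bottle (369,238), jar (507,290), pink look-alike (393,286), red look-alike (445,207). The first one fits, being white, square and orange-capped. The reader's fence corner is near (227,220), opening right and down, so the reader's axes roughly match the world's. Next I'll confirm this in a crop and measure.

```bash
cat > meas.py <<'E'
from h import *
im=cv2.imread("pics/top0.png")
a=cv2.resize(im[180:310,340:530],None,fx=4,fy=4,interpolation=cv2.INTER_CUBIC)[:,:400*1]
b=cv2.resize(im[165:275,205:275],None,fx=5.4,fy=5.4,interpolation=cv2.INTER_CUBIC)
a=cv2.resize(im[225:285,400:470],None,fx=5.5,fy=5.5,interpolation=cv2.INTER_CUBIC)
H=max(a.shape[0],b.shape[0]); o=np.zeros((H,a.shape[1]+b.shape[1],3),np.uint8); o[:a.shape[0],:a.shape[1]]=a; o[:b.shape[0],a.shape[1]:]=b
cv2.imwrite("pics/crop.png",o); print(o.shape)
hsv=cv2.cvtColor(im,cv2.COLOR_BGR2HSV)
org=cv2.inRange(hsv,(10,150,120),(25,255,255))
for n,z in(("top",98),("side",98)):
    i=cv2.imread(f"pics/{n}0.png"); h=cv2.cvtColor(i,cv2.COLOR_BGR2HSV); m=cv2.inRange(h,(4,150,100),(25,255,255))
    N,l,s,c=cv2.connectedComponentsWithStats(m)
    for k in range(1,N):
        if s[k,4]>30: print(n,s[k],c[k].round(1),onz(n,*c[k],90).round(0))
# plate / white at z 8
wm=cv2.inRange(hsv,(0,0,150),(180,60,255))
N,l,s,c=cv2.connectedComponentsWithStats(wm)
for k in range(1,N):
    if s[k,4]>60 and 200<c[k][0]<480 and 170<c[k][1]<300:
        r=cv2.minAreaRect(np.argwhere(l==k)[:,::-1].astype(np.float32)); print(s[k],c[k].round(1),r, [onz("top",*p,8).round(1).tolist() for p in cv2.boxPoints(r)])
E
python3 meas.py
```

```text
(594, 763, 3)
top [345 154  13  15 150] [350.9 160.9] [748. -26.  90.]
top [360 158  13  15 146] [365.8 164.7] [740. -58.  90.]
top [374 162  14  14 149] [380.6 168.5] [733. -90.  90.]
top [389 165  14  15 151] [395.4 172.3] [ 725. -123.   90.]
top [363 228  16  16 194] [370.7 235.4] [585. -69.  90.]
top [436 248  17  17 197] [444.2 256. ] [ 544. -227.   90.]
top [496 278  24  23 419] [507.8 289.1] [ 476. -362.   90.]
side [412 106   6   6  35] [414.4 108.4] [  413. -1033.    90.]
side [432 108   7   6  36] [434.9 110.2] [  329. -1032.    90.]
side [409 115   7   6  37] [412.1 117.3] [ 413. -924.   90.]
side [430 116   8   7  43] [433.5 118.9] [ 330. -927.   90.]
side [367 185  18  11 163] [375.2 189.8] [ 464. -286.   90.]
side [339 191  12  12 117] [344.4 196.6] [ 543. -226.   90.]
side [246 203  33  27 362] [261.8 215.9] [736. -71.  90.]
side [309 225  14  12 144] [315.4 230.4] [578. -35.  90.]
[338 153  64  40 537] [366.3 177.3] ((370.6295471191406, 172.50778198242188), (62.35085678100586, 25.703821182250977), 14.743562698364258) [[734.0, -0.3, 8.0], [794.7, -15.1, 8.0], [759.6, -
[... 296 characters left out ...]
4.9, 166.9, 8.0], [517.6, 161.7, 8.0], [515.6, 274.8, 8.0]]
[359 227  21  20 113] [366.8 238.9] ((368.1622009277344, 237.47296142578125), (20.218402862548828, 16.909934997558594), 53.97262954711914) [[599.1, -44.0, 8.0], [623.1, -75.7, 8.0], [585.3, -103.4, 8.0], [561.6, -71.8, 8.0]]
[430 246  20  23 146] [437.3 258.1] ((441.0, 257.0), (19.60611915588379, 18.34120750427246), 18.43494987487793) [[536.3, -214.4, 8.0], [577.1, -228.5, 8.0], [563.4, -271.9, 8.0], [522.7, -257.6, 8.0]]
[391 278  13  14 125] [396.3 284.9] ((396.75006103515625, 284.7500305175781), (12.020814895629883, 12.727920532226562), 45.0) [[483.4, -119.7, 8.0], [504.3, -140.5, 8.0], [485.1, -160.0, 8.0], [464.3, -139.2, 8.0]]
```

View pics/crop.png

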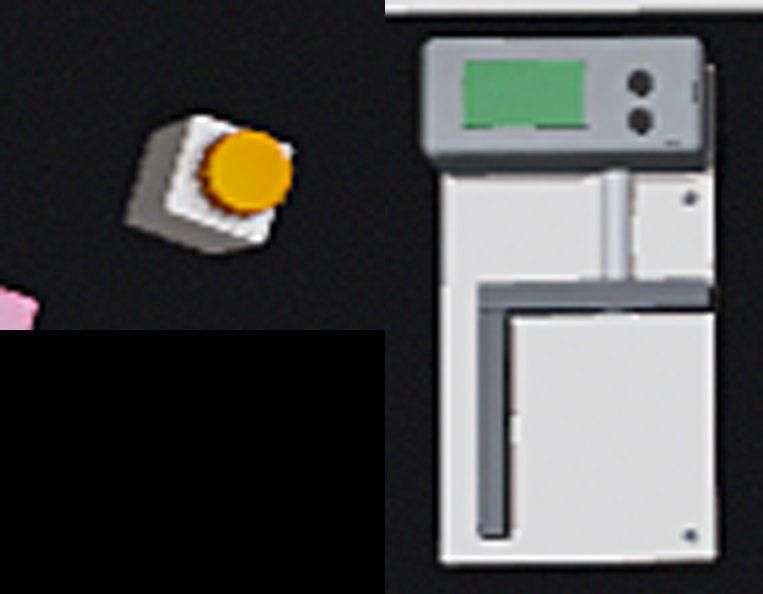

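The crop confirms it: the bottle is white and square with an orange cap, and its shoulder corners are at crop pixels (195,118), (295,150), (268,243), (165,212). The fence inner corner is at crop (511,311), or about (228.3,222.6) in the full image. Now to turn these into positions.

```bash
cat > m2.py <<'E'
from h import *
c=[(400+x/5.5,225+y/5.5) for x,y in[(195,118),(295,150),(268,243),(165,212)]]
P=np.array([onz("top",*p,70)[:2] for p in c]); print(P.round(1),P.mean(0).round(1))
for i in range(4):
    d=P[(i+1)%4]-P[i]; print("edge",np.hypot(*d).round(1),np.degrees(np.arctan2(d[1],d[0])).round(1)%90)
print("cam",ray("top",0,0)[0].round(0))
# cap two-view ray intersection
o1,d1=ray("top",444.2,256);o2,d2=ray("side",344.4,196.6)
A=np.stack([d1,-d2],1);s=np.linalg.lstsq(A,o2-o1,rcond=None)[0];print("cap",(o1+d1*s[0]).round(1),(o2+d2*s[1]).round(1))
f=lambda x,y:(205+(x-385)/5.4,165+y/5.4)
for nm,p,z in[("plate BL",(441,562),8),("plate BR",(716,559),8),("plate R mid",(714,320),8),("plate L top",(441,180),8),("fence inner",(505,307),26),("inner base",(511,313),8),("fence outer TL",(479,284),26),("side bot outer",(479,537),26),("far R outer",(711,281),26)]:
    print(nm,onz("top",*f(*p),z).round(1)[:2])
for nm,p,z in[("wash top",(505,174),150),("wash base",(482,196),10),("red cap",(451,202),95),("pink",(397,285),95),("round",(370.7,235.4),70),("jar",(507.8,289),44)]: print(nm,onz("top",*p,z).round(0)[:2])
E
python3 m2.py
```

```text
[[ 566.6 -213.7]
 [ 554.5 -253.6]
 [ 517.4 -242.1]
 [ 529.  -201.2]] [ 541.9 -227.6]
edge 41.6 73.2
edge 38.8 72.80000000000001
edge 42.5 74.2
edge 39.6 71.6
cam [ 447.   51. 1048.]
cap [ 544.1 -227.1   89. ] [ 542.9 -227.3   88.9]
plate BL [513.2 273.9]
plate BR [516.4 158.7]
plate R mid [618.5 162.7]
plate L top [676.9 281.1]
fence inner [619.3 248.1]
inner base [619.8 248.9]
fence outer TL [628.8 259.3]
side bot outer [522.7 254.8]
far R outer [632.1 162.6]
wash top [ 710. -339.]
wash base [ 696. -342.]
red cap [ 661. -242.]
pink [ 481. -124.]
round [588. -72.]
jar [ 477. -382.]
```

carry_out:
  slide:
    - [0.8, 0.6, 0]
    - [0.8, 0.6, 0]
    - [0.8, 0.6, 0]
    - [0.8, 0.6, 0]
    - [0.8, 0.6, 0]
    - [0.8, 0.6, 0]
    - [0.8, 0.6, 0]
    - [0.8, 0.6, 0]
    - [0.8, 0.6, 0]
    - [0.8, 0.6, 0]
  dr:
    - [0, 0, 0.143]
    - [0, 0, 0.143]
    - [0, 0, 0.143]
    - [0, 0, 0.143]
    - [0, 0, 0.143]
    - [0, 0, 0.143]
    - [0, 0, 0.143]
    - [0, 0, 0.143]
    - [0, 0, 0.143]
    - [0, 0, 0.143]
  gripper: [85, 85, 85, 85, 85, 85, 85, 85, 85, 85]
  newtons: 30

```text
clock: 0.93
eef_pos: [400.6, -362.4, 302.5]
eef_rot: [-3.141, -0.0, 1.268]
wrist_force: [-0.1, -0.8, -0.0]
finger_gap: 80.1
finger_force: 0.0
```

carry_out:
  slide:
    - [0.57, 0.54, 0]
    - [0.57, 0.54, 0]
    - [0.57, 0.54, 0]
    - [0.57, 0.54, 0]
    - [0.57, 0.54, 0]
    - [0.57, 0.54, 0]
    - [0.57, 0.54, -0.2]
    - [0.57, 0.54, -0.3]
  dr:
    - [0, 0, 0]
    - [0, 0, 0]
    - [0, 0, 0]
    - [0, 0, 0]
    - [0, 0, 0]
    - [0, 0, 0]
    - [0, 0, 0]
    - [0, 0, 0]
  gripper: [85, 85, 85, 85, 85, 85, 85, 85]

```text
clock: 1.6
eef_pos: [543.5, -227.8, 227.0]
eef_rot: [3.139, 0.001, 1.269]
wrist_force: [0.9, -0.9, -1.5]
finger_gap: 79.7
finger_force: 0.0
```

```bash
python3 - <<'E'
from h import *
s=read_state();print(s["joints"],s["eef_pos"],s["eef_rot"])
t=snap("top","t1");i=snap("side","s1")
o=np.zeros((480,760,3),np.uint8)
o[:,:]=0
a=cv2.resize(t[190:300,370:490],(380,348),interpolation=cv2.INTER_CUBIC);b=cv2.resize(i[130:260,270:410],(380,353),interpolation=cv2.INTER_CUBIC)
o[:348,:380]=a;o[:353,380:]=b;cv2.imwrite("pics/c1.png",o[:360,:,::-1])
E
```

```text
[-4.59008477e-01  4.54573340e-01  1.49096747e+00 -1.86196712e-04
  1.19372710e+00 -1.57388056e-01] [ 543.45999195 -227.793494    227.02516267] [3.13932380e+00 5.35511361e-04 1.26924365e+00]
```

View pics/c1.png

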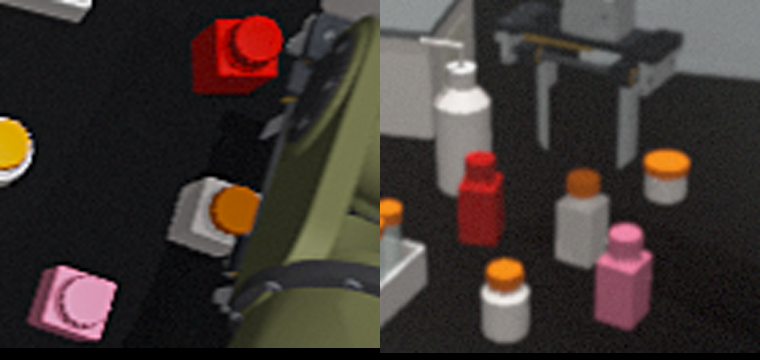

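The fingers straddle the bottle. In the side crop the tips are at (545,145) and (627,165), with the bottle at (583,220) between and below them. The top crop agrees: the tip midpoint is about (244,215) and the cap is at (238,210). Going down.

carry_out:
  slide:
    - [0, 0, -0.14]
    - [0, 0, -0.27]
    - [0, 0, -0.36]
    - [0, 0, -0.396]
    - [0, 0, -0.396]
    - [0, 0, -0.396]
    - [0, 0, -0.396]
    - [0, 0, -0.396]
    - [0, 0, -0.396]
    - [0, 0, -0.396]
  dr:
    - [0, 0, 0]
    - [0, 0, 0]
    - [0, 0, 0]
    - [0, 0, 0]
    - [0, 0, 0]
    - [0, 0, 0]
    - [0, 0, 0]
    - [0, 0, 0]
    - [0, 0, 0]
    - [0, 0, 0]
  gripper: [85, 85, 85, 85, 85, 30, 30, 30, 30, 30]

```text
clock: 2.53
eef_pos: [544.1, -226.9, 129.5]
eef_rot: [3.14, 0.0, 1.273]
wrist_force: [0.6, -1.3, 0.5]
finger_gap: 49.9
finger_force: 0.0
```

carry_out:
  slide:
    - [0, 0, 0]
    - [0, 0, 0]
    - [0, 0, 0]
    - [0, 0, 0]
    - [0, 0, 0]
  dr:
    - [0, 0, 0]
    - [0, 0, 0]
    - [0, 0, 0]
    - [0, 0, 0]
    - [0, 0, 0]
  gripper: [30, 30, 30, 30, 30]

```text
clock: 2.95
eef_pos: [543.9, -226.9, 129.1]
eef_rot: [3.141, 0.0, 1.273]
wrist_force: [-2.4, 0.4, 5.4]
finger_gap: 42.2
finger_force: 29.9
```

carry_out:
  slide:
    - [0, 0, 0.15]
    - [0, 0, 0.3]
    - [0, 0, 0.45]
    - [0, 0, 0.6]
    - [0, 0, 0.8]
    - [-0.1, 0.2, 1]
    - [-0.2, 0.4, 1]
    - [-0.3, 0.55, 1]
    - [-0.4, 0.7, 1]
    - [-0.4, 0.7, 1]
  dr:
    - [0, 0, 0]
    - [0, 0, 0]
    - [0, 0, 0]
    - [0, 0, 0]
    - [0, 0, 0]
    - [0, 0, 0]
    - [0, 0, 0]
    - [0, 0, 0]
    - [0, 0, 0]
    - [0, 0, 0]
  gripper: [30, 30, 30, 30, 30, 30, 30, 30, 30, 30]

```text
clock: 3.78
eef_pos: [447.4, -58.4, 377.7]
eef_rot: [-3.141, -0.0, 1.273]
wrist_force: [1.1, 0.9, -2.5]
finger_gap: 42.0
finger_force: 29.9
```

```bash
python3 - <<'E'
from h import *
s=read_state();print(s["joints"],s["eef_pos"],s["eef_rot"],s["finger_force"])
E
```

```text
[-2.11041186e-01  2.43501861e-02  1.66633819e+00  7.90374449e-05
  1.45111685e+00  8.68130883e-02] [447.3799511  -58.39835623 377.70959622] [-3.14137408e+00 -5.97439285e-05  1.27293260e+00] 29.867071509361267
```

carry_out:
  slide:
    - [0, 0, 0]
    - [0, 0, 0]
    - [0, 0, 0]
  dr:
    - [0.04, 0, 0]
    - [0.04, 0, 0]
    - [0.04, 0, 0]
  gripper: [30, 30, 30]

```text
clock: 4.03
eef_pos: [448.6, -59.7, 377.6]
eef_rot: [-3.064, -0.246, 1.264]
wrist_force: [0.7, -0.4, -2.7]
finger_gap: 41.9
finger_force: 29.9
```

```bash
python3 - <<'E'
from h import *
s=read_state();print(s["joints"],s["eef_pos"],s["eef_rot"],s["finger_force"])
E
```

```text
[-0.30699292  0.04903909  1.65403164  0.24535435  1.51964557 -0.03207369] [448.5605203  -59.6695617  377.60440724] [-3.0644103  -0.24576839  1.26373832] 29.867505133152008
```

carry_out:
  slide:
    - [0, 0.1, 0.02]
    - [0, 0.2, 0.05]
    - [0, 0.3, 0.1]
    - [0, 0.38, 0.17]
    - [0, 0.46, 0.25]
    - [0, 0.53, 0.33]
    - [0, 0.59, 0.41]
    - [0, 0.64, 0.49]
    - [0, 0.68, 0.57]
    - [0, 0.7, 0.64]
  dr:
    - [0.0194, 0, 0]
    - [0.0388, 0, 0]
    - [0.0582, 0, 0]
    - [0.0776, 0, 0]
    - [0.097, 0, 0]
    - [0.1164, 0, 0]
    - [0.1358, 0, 0]
    - [0.1552, 0, 0]
    - [0.1746, 0, 0]
    - [0.194, 0, 0]
  gripper: [30, 30, 30, 30, 30, 30, 30, 30, 30, 30]

```text
clock: 4.87
eef_pos: [448.8, 115.9, 538.2]
eef_rot: [-1.896, -1.255, 0.311]
wrist_force: [-0.2, -0.2, -3.0]
finger_gap: 41.9
finger_force: 29.9
```

```bash
python3 - <<'E'
from h import *
s=read_state();print(s["joints"],s["eef_pos"],s["eef_rot"],s["finger_force"])
E
```

```text
[-0.20651655  0.02509829  1.65581984  1.4469832   1.76430691  0.16755209] [448.7883086  115.93363537 538.20797427] [-1.89648763 -1.25515983  0.31107347] 29.869283437728882
```

carry_out:
  slide:
    - [0, 0, 0.1]
    - [0, -0.02, 0.2]
    - [0, -0.05, 0.28]
    - [0, -0.08, 0.34]
    - [0, -0.11, 0.38]
    - [0, -0.14, 0.4]
    - [0, -0.16, 0.42]
    - [0, -0.16, 0.42]
    - [0, -0.16, 0.42]
    - [0, -0.16, 0.42]
  dr:
    - [0.019, 0, 0]
    - [0.038, 0, 0]
    - [0.057, 0, 0]
    - [0.076, 0, 0]
    - [0.095, 0, 0]
    - [0.114, 0, 0]
    - [0.125, 0, 0]
    - [0.125, 0, 0]
    - [0.125, 0, 0]
    - [0.125, 0, 0]
  gripper: [30, 30, 30, 30, 30, 30, 30, 30, 30, 30]

```text
clock: 5.7
eef_pos: [448.9, 75.8, 642.5]
eef_rot: [-0.349, -0.837, -1.115]
wrist_force: [-0.6, 0.6, -1.9]
finger_gap: 42.2
finger_force: 29.9
```

carry_out:
  slide:
    - [0, 0, 0]
    - [0, 0, 0]
    - [0, 0, 0]
  dr:
    - [0, 0, 0]
    - [0, 0, 0]
    - [0, 0, 0]
  gripper: [30, 30, 30]

```text
clock: 5.95
eef_pos: [448.8, 75.4, 642.9]
eef_rot: [-0.345, -0.835, -1.119]
wrist_force: [0.4, 0.5, -1.7]
finger_gap: 41.4
finger_force: 29.9
```

```bash
python3 - <<'E'
from h import *
from scipy.spatial.transform import Rotation as R
s=read_state();print(s["joints"],s["eef_pos"],s["eef_rot"],s["finger_force"])
M=R.from_euler("xyz",s["eef_rot"]).as_matrix();print("tilt",np.degrees(np.arccos(-M[2,2])),M[:,2])
i=snap("side","flip"); cv2.imwrite("pics/flipc.png",i[:300,150:550,::-1])
E
```

```text
[-0.21187833  0.03751174  1.69353748  2.23834686  1.83564925  0.30525437] [448.75103725  75.37081737 642.85920863] [-0.34545892 -0.83490311 -1.11874876] 29.869870841503143
tilt 129.16768873342266 [-3.26128093e-05  7.75300790e-01  6.31592182e-01]
```

View pics/flipc.png

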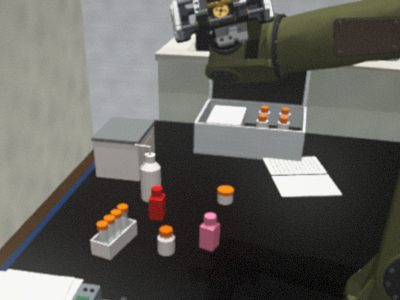

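The tool is tilted 129° and held there. In the crop the gripper is at the top edge near (220,20), upturned with the bottle just out of frame, and all bystanders are untouched. Gap and grip force show the bottle is still held, so I'll turn it back.

carry_out:
  slide:
    - [0, 0.04, -0.06]
    - [0, 0.08, -0.12]
    - [0, 0.11, -0.2]
    - [0, 0.14, -0.28]
    - [0, 0.16, -0.36]
    - [0, 0.16, -0.44]
    - [0, 0.15, -0.52]
    - [0, 0.12, -0.6]
    - [0, 0.08, -0.66]
    - [0, 0.04, -0.72]
  dr:
    - [-0.0194, 0, 0]
    - [-0.0388, 0, 0]
    - [-0.0582, 0, 0]
    - [-0.0776, 0, 0]
    - [-0.097, 0, 0]
    - [-0.1164, 0, 0]
    - [-0.1358, 0, 0]
    - [-0.1552, 0, 0]
    - [-0.1746, 0, 0]
    - [-0.194, 0, 0]
  gripper: [30, 30, 30, 30, 30, 30, 30, 30, 30, 30]

```text
clock: 6.83
eef_pos: [448.8, 84.4, 462.0]
eef_rot: [-2.687, -0.961, 1.033]
wrist_force: [-0.8, -0.6, -2.2]
finger_gap: 42.0
finger_force: 29.9
```

carry_out:
  slide:
    - [0, 0, -0.1]
    - [0, 0, -0.2]
    - [0, 0, -0.28]
    - [0, 0, -0.34]
    - [0, 0, -0.36]
    - [0, 0, -0.36]
    - [0, 0, -0.36]
    - [0, 0, -0.36]
    - [0, 0, -0.36]
    - [0, 0, -0.36]
  dr:
    - [-0.0194, 0, 0]
    - [-0.0388, 0, 0]
    - [-0.0582, 0, 0]
    - [-0.0776, 0, 0]
    - [-0.097, 0, 0]
    - [-0.1164, 0, 0]
    - [-0.1358, 0, 0]
    - [-0.1552, 0, 0]
    - [-0.1648, 0, 0]
    - [-0.1648, 0, 0]
  gripper: [30, 30, 30, 30, 30, 30, 30, 30, 30, 30]

```text
clock: 7.67
eef_pos: [448.7, 86.1, 373.0]
eef_rot: [3.141, 0.002, 1.275]
wrist_force: [-0.9, 0.1, -2.2]
finger_gap: 42.0
finger_force: 29.9
```

```bash
python3 - <<'E'
from h import *
s=read_state();print(s["clock"],s["joints"],s["eef_pos"],s["eef_rot"],s["finger_force"],s["wrist_force"])
E
```

```text
7.6667 [ 0.10999244  0.04013166  1.6608031  -0.00181043  1.44038021  0.40597569] [448.73983064  86.06730886 372.99688349] [3.14062881e+00 1.53963329e-03 1.27504752e+00] 29.868198037147522 [-0.90515237  0.11332754 -2.24133107]
```

carry_out:
  slide:
    - [0.12, 0.1, -0.05]
    - [0.24, 0.21, -0.15]
    - [0.36, 0.32, -0.25]
    - [0.46, 0.42, -0.35]
    - [0.53, 0.49, -0.45]
    - [0.554, 0.51, -0.55]
    - [0.554, 0.51, -0.65]
    - [0.554, 0.51, -0.73]
    - [0.554, 0.51, -0.73]
    - [0.554, 0.51, -0.73]
  dr:
    - [0, 0, 0.015]
    - [0, 0, 0.03]
    - [0, 0, 0.045]
    - [0, 0, 0.053]
    - [0, 0, 0.053]
    - [0, 0, 0.053]
    - [0, 0, 0.053]
    - [0, 0, 0.053]
    - [0, 0, 0.053]
    - [0, 0, 0.053]
  gripper: [30, 30, 30, 30, 30, 30, 30, 30, 30, 30]

```text
clock: 8.5
eef_pos: [587.3, 212.3, 190.0]
eef_rot: [-3.139, -0.002, 1.605]
wrist_force: [-0.2, 0.9, -1.6]
finger_gap: 41.8
finger_force: 29.9
```

```bash
python3 - <<'E'
from h import *
s=read_state();print(s["clock"],s["joints"],s["eef_pos"],s["eef_rot"],s["finger_force"],s["wrist_force"])
t=snap("top","t2");i=snap("side","s2")
o=np.zeros((480,800,3),np.uint8)
o[:,:400]=cv2.resize(t[170:290,200:300],(400,480),interpolation=cv2.INTER_CUBIC);o[:,400:]=cv2.resize(i[230:350,220:320],(400,480),interpolation=cv2.INTER_CUBIC)
cv2.imwrite("pics/c2.png",o[:,:,::-1])
E
```

```text
8.5 [0.28745765 0.57021868 1.40795929 0.00303007 1.16509433 0.2517396 ] [587.27948804 212.29646701 189.99498154] [-3.13927135e+00 -2.27560665e-03  1.60531354e+00] 29.868022799491882 [-0.18862056  0.85142892 -1.57317359]
```

View pics/c2.png

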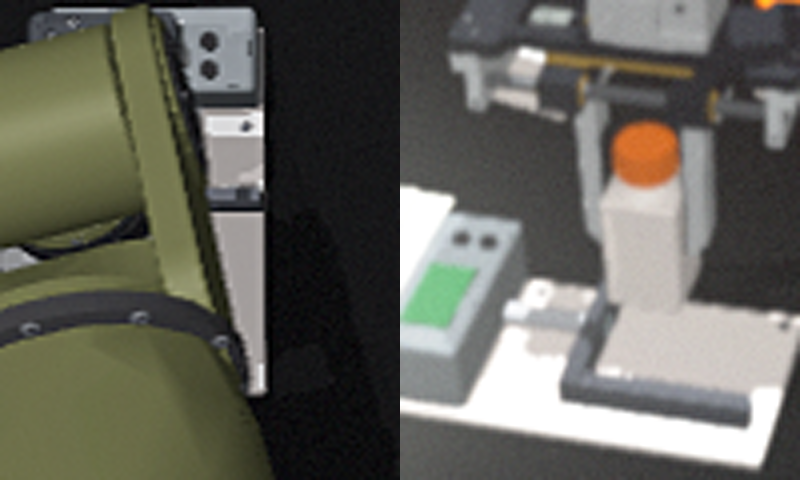

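The side crop shows the bottle upright at (645,235), held above the plate, inside the fence corner near (585,385). Lowering it next.

carry_out:
  slide:
    - [0, 0, -0.1]
    - [0, 0, -0.16]
    - [0, 0, -0.19]
    - [0, 0, -0.2]
    - [0, 0, -0.204]
    - [0, 0, -0.208]
    - [0, 0, -0.208]
  dr:
    - [0, 0, 0]
    - [0, 0, 0]
    - [0, 0, 0]
    - [0, 0, 0]
    - [0, 0, 0]
    - [0, 0, 0]
    - [0, 0, 0]
  gripper: [30, 30, 30, 30, 30, 30, 30]

```text
clock: 9.18
eef_pos: [587.7, 212.9, 139.4]
eef_rot: [3.14, -0.002, 1.606]
wrist_force: [0.2, -0.3, -1.7]
finger_gap: 42.1
finger_force: 29.9
```

carry_out:
  slide:
    - [0, 0, -0.002]
    - [0, 0, -0.004]
    - [0, 0, -0.004]
  dr:
    - [0, 0, 0]
    - [0, 0, 0]
    - [0, 0, 0]
  gripper: [30, 30, 30]

```text
clock: 9.43
eef_pos: [587.3, 212.8, 137.6]
eef_rot: [-3.142, -0.001, 1.606]
wrist_force: [0.7, -1.0, -2.2]
finger_gap: 41.7
finger_force: 29.9
```

carry_out:
  slide:
    - [0, 0, -0.003]
    - [0, 0, -0.006]
    - [0, 0, -0.006]
    - [0, 0, -0.006]
  dr:
    - [0, 0, 0]
    - [0, 0, 0]
    - [0, 0, 0]
    - [0, 0, 0]
  gripper: [30, 30, 30, 30]

```text
clock: 9.77
eef_pos: [587.4, 212.9, 137.1]
eef_rot: [3.141, -0.001, 1.606]
wrist_force: [-4.1, -0.5, 8.5]
finger_gap: 42.0
finger_force: 29.9
```

carry_out:
  slide:
    - [0.008, 0, 0.002]
    - [0.016, 0, 0.002]
    - [0.024, 0, 0.002]
    - [0.028, 0, 0.002]
    - [0.032, 0, 0.002]
    - [0.032, 0, 0.002]
  dr:
    - [0, 0, 0]
    - [0, 0, 0]
    - [0, 0, 0]
    - [0, 0, 0]
    - [0, 0, 0]
    - [0, 0, 0]
  gripper: [30, 30, 30, 30, 30, 30]

```text
clock: 10.27
eef_pos: [595.7, 212.9, 137.1]
eef_rot: [3.141, -0.002, 1.606]
wrist_force: [-2.3, 0.8, 6.7]
finger_gap: 41.8
finger_force: 29.9
```

carry_out:
  slide:
    - [0, 0.008, 0]
    - [0, 0.016, 0]
    - [0, 0.024, 0]
    - [0, 0.03, 0]
    - [0, 0.036, 0]
    - [0, 0.036, 0]
  dr:
    - [0, 0, 0]
    - [0, 0, 0]
    - [0, 0, 0]
    - [0, 0, 0]
    - [0, 0, 0]
    - [0, 0, 0]
  gripper: [30, 30, 30, 30, 30, 30]

```text
clock: 10.77
eef_pos: [595.9, 221.7, 137.0]
eef_rot: [3.14, -0.001, 1.606]
wrist_force: [0.5, -0.7, 4.4]
finger_gap: 42.0
finger_force: 29.9
```

Now x in fine steps.

carry_out:
  slide:
    - [0.002, 0, 0]
    - [0.004, 0, 0]
    - [0.006, 0, 0]
    - [0.008, 0, 0]
    - [0.008, 0, 0]
  dr:
    - [0, 0, 0]
    - [0, 0, 0]
    - [0, 0, 0]
    - [0, 0, 0]
    - [0, 0, 0]
  gripper: [30, 30, 30, 30, 30]

```text
clock: 11.18
eef_pos: [597.6, 221.9, 137.1]
eef_rot: [3.141, -0.001, 1.606]
wrist_force: [-3.4, 0.6, 6.7]
finger_gap: 41.8
finger_force: 29.9
```

carry_out:
  slide:
    - [0, 0.003, 0]
    - [0, 0.006, 0]
    - [0, 0.009, 0]
    - [0, 0.012, 0]
    - [0, 0.012, 0]
  dr:
    - [0, 0, 0]
    - [0, 0, 0]
    - [0, 0, 0]
    - [0, 0, 0]
    - [0, 0, 0]
  gripper: [30, 30, 30, 30, 30]

```text
clock: 11.6
eef_pos: [597.9, 224.6, 137.1]
eef_rot: [3.14, -0.001, 1.606]
wrist_force: [-0.0, -2.1, 4.7]
finger_gap: 42.1
finger_force: 29.9
```

carry_out:
  slide:
    - [0.003, 0, 0]
    - [0.006, 0, 0]
    - [0.008, 0, 0]
    - [0.008, 0, 0]
  dr:
    - [0, 0, 0]
    - [0, 0, 0]
    - [0, 0, 0]
    - [0, 0, 0]
  gripper: [30, 30, 30, 30]

```text
clock: 11.93
eef_pos: [598.9, 224.7, 137.1]
eef_rot: [-3.139, -0.001, 1.606]
wrist_force: [-10.9, -3.7, 12.5]
finger_gap: 42.0
finger_force: 29.9
```

carry_out:
  slide:
    - [0, 0.003, 0]
    - [0, 0.006, 0]
    - [0, 0.008, 0]
    - [0, 0.008, 0]
  dr:
    - [0, 0, 0]
    - [0, 0, 0]
    - [0, 0, 0]
    - [0, 0, 0]
  gripper: [30, 30, 30, 30]

```text
clock: 12.27
eef_pos: [598.9, 225.7, 137.1]
eef_rot: [-3.139, 0.001, 1.606]
wrist_force: [-12.2, -11.0, 15.1]
finger_gap: 41.6
finger_force: 29.9
```

carry_out:
  slide:
    - [0.001, 0.001, 0.001]
    - [0.002, 0.002, 0.002]
    - [0.002, 0.002, 0.002]
    - [0.002, 0.002, 0.002]
    - [0.002, 0.002, 0.002]
    - [0.002, 0.002, 0.002]
  dr:
    - [0, 0, 0]
    - [0, 0, 0]
    - [0, 0, 0]
    - [0, 0, 0]
    - [0, 0, 0]
    - [0, 0, 0]
  gripper: [30, 30, 30, 30, 30, 30]

```text
clock: 12.77
eef_pos: [599.1, 226.1, 137.2]
eef_rot: [-3.138, 0.001, 1.606]
wrist_force: [-13.5, -11.2, 12.7]
finger_gap: 41.9
finger_force: 29.9
```

```bash
python3 - <<'E'
from h import *
i=snap("side","s3");t=camera("top")
s=read_state();print(s["clock"],s["eef_pos"],s["eef_rot"],s["finger_force"],s["finger_gap"],s["wrist_force"],s["moment"])
cv2.imwrite("pics/c3.png",cv2.resize(i[230:350,220:340],(560,560),interpolation=cv2.INTER_CUBIC)[:,:,::-1])
E
```

```text
12.8667 [599.10019804 226.06351781 137.15816822] [-3.13754152e+00  1.43388944e-03  1.60621697e+00] 29.864298105239868 41.784869821068376 [-12.9250156  -11.87431787  12.4911037 ] [-2.29784038  2.59884453  0.08410265]
```

View pics/c3.png

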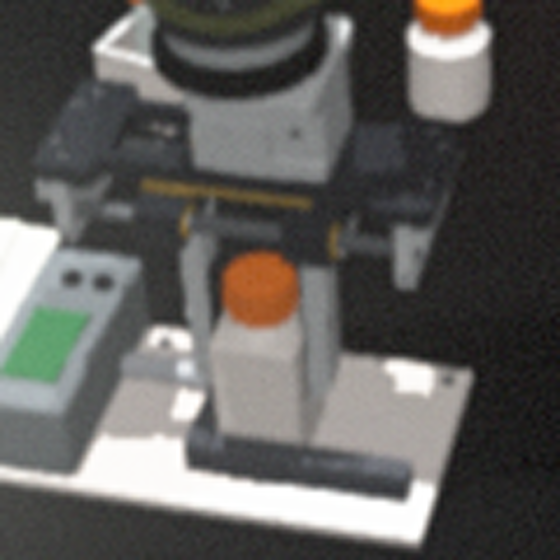

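The bottle stands at (260,370) in the crop, tight behind both fences. One last small push will make sure both contacts carry load.

carry_out:
  slide:
    - [0.001, 0.002, 0.001]
    - [0.002, 0.004, 0.002]
    - [0.002, 0.005, 0.002]
    - [0.002, 0.005, 0.002]
    - [0.002, 0.005, 0.002]
    - [0.002, 0.005, 0.002]
    - [0.002, 0.005, 0.002]
    - [0.002, 0.005, 0.002]
    - [0.002, 0.005, 0.002]
    - [0.002, 0.005, 0.002]
  dr:
    - [0, 0, 0]
    - [0, 0, 0]
    - [0, 0, 0]
    - [0, 0, 0]
    - [0, 0, 0]
    - [0, 0, 0]
    - [0, 0, 0]
    - [0, 0, 0]
    - [0, 0, 0]
    - [0, 0, 0]
  gripper: [30, 30, 30, 30, 30, 30, 30, 30, 30, 30]

```text
clock: 13.7
eef_pos: [599.3, 227.2, 137.2]
eef_rot: [-3.136, 0.002, 1.606]
wrist_force: [-15.1, -11.5, 11.1]
finger_gap: 42.0
finger_force: 29.9
```

Force in y didn't rise over that last 1 mm, so the load may be friction. I'll ease x and z to see whether the y force is really the fence.

carry_out:
  slide:
    - [-0.004, 0, 0.001]
    - [-0.008, 0, 0.002]
    - [-0.008, 0, 0.002]
    - [-0.008, 0, 0.002]
    - [-0.008, 0, 0.002]
    - [-0.008, 0, 0.002]
  dr:
    - [0, 0, 0]
    - [0, 0, 0]
    - [0, 0, 0]
    - [0, 0, 0]
    - [0, 0, 0]
    - [0, 0, 0]
  gripper: [30, 30, 30, 30, 30, 30]

```text
clock: 14.2
eef_pos: [598.5, 227.2, 137.4]
eef_rot: [-3.14, 0.001, 1.606]
wrist_force: [-0.5, -9.0, -0.5]
finger_gap: 41.8
finger_force: 29.8
```

```bash
python3 - <<'E'
from h import *
s=read_state();print(s["clock"],s["eef_pos"],s["eef_rot"],s["wrist_force"],s["moment"])
E
```

```text
14.2 [598.48931332 227.22235258 137.37678497] [-3.14043107e+00  1.17104107e-03  1.60612921e+00] [-0.54014518 -9.03905128 -0.49386781] [-1.9092207  -0.0877743   0.17593747]
```

With x and z unloaded, y still carries 9 N, so the side fence contact is real. I'll press x again gently with a firmer grip.

carry_out:
  slide:
    - [0, 0, 0]
    - [0, 0, 0]
    - [0, 0, 0]
    - [0.002, 0, 0]
    - [0.004, 0, -0.001]
    - [0.006, 0, -0.001]
    - [0.006, 0, -0.001]
    - [0.006, 0, -0.001]
    - [0.006, 0, -0.001]
    - [0.006, 0, -0.001]
  dr:
    - [0, 0, 0]
    - [0, 0, 0]
    - [0, 0, 0]
    - [0, 0, 0]
    - [0, 0, 0]
    - [0, 0, 0]
    - [0, 0, 0]
    - [0, 0, 0]
    - [0, 0, 0]
    - [0, 0, 0]
  gripper: [30, 30, 30, 30, 30, 30, 30, 30, 30, 30]
  newtons: 45

```text
clock: 15.03
eef_pos: [599.1, 227.3, 137.2]
eef_rot: [-3.137, 0.002, 1.607]
wrist_force: [-10.8, -9.9, 6.6]
finger_gap: 41.9
finger_force: 44.8
```

```bash
python3 - <<'E'
from h import *
s=read_state();print(s["clock"],s["eef_pos"],s["eef_rot"],s["wrist_force"],s["moment"])
for n in("s2","s3","s4"):
    i=snap("side","s4") if n=="s4" else cv2.imread(f"pics/{n}.png")[:,:,::-1]
    cv2.imwrite("pics/x.png",i)
    h=cv2.cvtColor(i[240:330,250:310].copy(),cv2.COLOR_RGB2HSV);m=cv2.inRange(h,(2,150,80),(22,255,255))
    N,l,st,c=cv2.connectedComponentsWithStats(m);k=1+np.argmax(st[1:,4]);p=c[k]+[250,240]
    print(n,p.round(2),st[k],onz("side",*p,137.3-129.1+89).round(1))
E
```

```text
15.0333 [599.09045968 227.29210789 137.19006967] [-3.13739605e+00  1.63413909e-03  1.60651664e+00] [-10.83706023  -9.85865335   6.57427544] [-2.13797987  1.85037558  0.28672188]
s2 [280.81 267.77] [ 23  20  17  16 216] [612.5 145.4  97.2]
s3 [275.27 291.17] [ 18  44  16  16 202] [598.8 226.8  97.2]
s4 [275.06 291.57] [ 17  44  16  16 199] [598.8 228.1  97.2]
```

Both fences carry about 10 N, and the cap stays over the tool axis (y 228.1 against 227.3), so the bottle is upright. Handing in.

```bash
python3 -c "
from cell import *
print(sign_off())"
```

```text
the job is handed in; nothing more can be done
None
```

I turned the bottle over in the air (129° from upright), then stood it on the reader plate, gripped at 45 N and pressed against both fences with roughly 10 N each; the job is handed in, but no verdict came back.

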